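# Build up a kiln shelf with props and ware

### The arm

A 6-joint arm with a two-finger parallel gripper is mounted at the origin on the work surface. World frame = base frame: x ahead of the robot, y to its left, z up, the work surface at z = 0. Lengths are in mm, angles in rad, forces in N, time in s.
With the tool pointing down it reaches from about 250 to 775 mm from the base axis. Payload 8.9 kg.
Tool frame: the origin (TCP) lies between the finger pads; the fingertips stand 22 mm ahead of it and the grasp point (between the pads) lies 3 mm ahead of it; z points along the fingers, y is the line along which they close (so a half turn about z gives the same grasp; the last joint's range is limited). The gripper opens to 85 mm and grips with 20 to 120 N. Pads are 22 mm wide; open, the fingers measure 114 mm over their backs; the gripper's body (76 mm by 85 mm) begins 54 mm behind the grasp point. The pads swing forward as they close: fully open they stand 13 mm farther back than shut.
Start: joints at [-1.454, 0.291, -0.153, 1.127, 0, 1.431], TCP at [132.837, -507.915, 253.305] pointing down, gripper open.
Joint ranges: [-2.52, 2.52], [-0.91, 1.74], [-1.3, 1.37], [-1.96, 2.02], [-1.52, 1.47], [-3.14, 3.14]. Speed limits (rad/s): [2.22, 2.22, 2.79, 3.14, 3.14, 3.14].

### API

Orientations are given as a rotation vector (axis times angle).
In Python, from bench import ctrl gives the robot as it stands. Calls block until the motion is done:
- ctrl.reach(position, orientation): joint-space move of the TCP to a pose.
- ctrl.line_to(position, rate=150, frame=None): straight line of the TCP; frame=None keeps the orientation; rate is the mean speed in mm/s.
- ctrl.move_joints(angles): joint-space move.
- ctrl.grip(opening): finger opening in mm; the grip force is fixed at half the most; returns when the fingers have stopped.
- ctrl.sleep(seconds).
- ctrl.ik(position, orientation): joint angles nearest the present ones, or None.
- ctrl.sense(): the state.
- ctrl.grab_frame(name): name is "scene" or "top" or "wrist"; returns (picture, depth): 400x640x3 uint8, red, green, blue; 400x640 float32, mm along the optical axis (not along the pixel's ray), 0 where there is no reading.
- ctrl.calibration(name): a dict with "fx", "fy", "cx", "cy" (pixels), "camera_from_world" (4x4, takes a point from world to camera coordinates); the wrist camera has in their place "T_tool_cam" (4x4, takes a point from camera to tool coordinates, whose origin is the TCP and whose axes are the flange's). Camera axes: x right, y down, z forward; pixel columns grow to the right and rows downward; lengths in mm; the calibration is good to about 2 mm. The wrist camera is an equidistant fisheye: a pixel r from the principal point sees the ray r / f radians off the axis. A picture is of the moment at which its call begins: read the wrist's pose just before it. calibration takes no time and is no camera call.
A pose or a line that the arm cannot do raises ctrl.MotionError and nothing moves.
- ctrl.hand_in(): hands the job in; it is judged then, once.
Trained networks look in the newest picture that a camera, given by its name, has taken for a name from the list of things; names that differ only in an ending like _2 or _b are one class to them, and where a whole thing is asked for, a point or a joint stands for the part that bears it (a point fixed in the world has none). Each returns a list of dicts, best first, with "conf" (0 to 1); they miss things now and then, are a little off and sometimes report something else, mostly with a low value. They report only what shows in the picture. A call takes as long as a camera call. They do not tell look-alikes from the thing itself.
- ctrl.trace(name, camera): "region" (400x640 bool, what is visible of it) and "extent" ([left, top, width, height] in pixels, round what is visible of it).
The state is a dict: "time_s": time; "joint_pos": joint angles; "qd": joint speeds; "joint_torque": joint torques, N m; "eef_pos": TCP position; "ee_rot": TCP orientation; "wrist_force": force on the tool from outside, world axes, zero at the start; "torque": the same for the moment, N m; "opening": finger opening in mm; "gripper_force": force on a finger pad.
Only numpy, scipy, OpenCV 4.12 (cv2) and the standard library are available. Lean on these libraries where they do the work, as an engineer would, in place of code of your own. Each camera call takes 0.05 s, during which the arm holds its last target. There are 200 camera calls.

### The job

Load the kiln slab with a two-tier setting: stand the small bowl on the big ring mark in the middle of the slab and one of the two tall props on each of the small ring marks at its ends, to the left and right of the bowl. Then lay the long narrow bat along the slab across the tops of both props, centred over the bowl, and stand the beaker upright on top of the bat at its middle. The ware is fragile: set the bowl and beaker down gently, never drop them, and leave the stub prop, the mug and the brush pot where they are.

Things in the scene. Friction and masses are not known exactly. Their poses are not given: they have to be found in the camera images.
- slab: Kiln slab, fixed: buff stone plate 100 (x) x 240 (y) x 15 mm (z), left or right of the robot, turned up to 0.5 rad. Origin at the centre of its underside, y along its length. On its top, 15 mm above the origin, three dark ring marks on the long centre line: a big one (67 mm) at x 0, y 0 for the bowl; small ones (45 mm) at x 0, y +80 and -80 mm for the tall props.
- bowl_center (a point): Small white unglazed bowl, open at the top, round, 60 mm across with upright sides (narrower in the lowest 10 mm), 42 mm high, wall 4 mm, about 0.1 kg. The point is on its axis half-way up, 21 mm above its underside; z up.
- beaker_center (a point): White unglazed beaker, open at the top, round, taller and narrower than the bowl: 70 mm high, 52 mm across the rim, 46 mm at the foot, wall 4 mm, about 0.12 kg. The point is on its axis half-way up, 35 mm above its underside; z up.
- prop_a_center (a point): One of two equal tall kiln props: buff stone tube standing upright, 38 mm diameter, 65 mm high, 18 mm bore, about 0.13 kg. The point is on its axis half-way up, 32.5 mm above its underside; z up. The two may be interchanged.
- prop_b_center (a point): The other tall kiln prop, identical to the first: 38 mm diameter, 65 mm high, 18 mm bore. The point is on its axis half-way up, 32.5 mm above its underside; z up.
- bat_center (a point): Bat: long narrow buff kiln shelf plate lying flat, 220 mm (its x) x 50 mm (its y) x 18 mm thick (z), about 0.4 kg. The point is at its centre, 9 mm above its underside. Its ends are alike. At the start it, the bowl, beaker and tall props lie on a fixed wooden ware board 12 mm thick, across from the slab.
- stub_prop_center (a point): Bystander, to be left alone: low fat kiln prop, buff tube 52 mm diameter, only 30 mm high, standing on the table beyond the work. The point is on its axis half-way up.
- mug_center (a point): Bystander, to be left alone: white mug with a handle, 80 mm diameter, 90 mm high, on the table beyond the work. The point is on its axis half-way up.
- brush_pot_center (a point): Bystander, to be left alone: brown clay pot with brushes standing in it, 84 mm diameter, 90 mm high (195 mm with the brushes), on the table beyond the work. The point is on the axis 45 mm above its underside.
Not all that is in view belongs to the job. Leave any purple look-alike of the part that bears prop_b_center alone.

How it is judged (in metres and radians):
At the end, for the whole second after the job is handed in: Bowl and tall props stand upright on their marks, the bat lies level across both props along the slab (each within 12 mm along and across, bat within 0.14 rad), the beaker stands upright within 15 mm of the bat's middle; all tilts under 0.08 rad, all released and at rest (((x of prop_a_center in the frame of slab between -0.012 and 0.012 m and y of prop_a_center in the frame of slab between 0.068 and 0.092 m and z of prop_a_center in the frame of slab between 0.0415 and 0.0535 m and angle between each of prop_a_center, prop_b_center's own z axis and vertical below 0.08 rad and x of prop_b_center in the frame of slab between -0.012 and 0.012 m and y of prop_b_center in the frame of slab between -0.092 and -0.068 m and z of prop_b_center in the frame of slab between 0.0415 and 0.0535 m) or (x of prop_b_center in the frame of slab between -0.012 and 0.012 m and y of prop_b_center in the frame of slab between 0.068 and 0.092 m and z of prop_b_center in the frame of slab between 0.0415 and 0.0535 m and angle between each of prop_b_center, prop_a_center's own z axis and vertical below 0.08 rad and x of prop_a_center in the frame of slab between -0.012 and 0.012 m and y of prop_a_center in the frame of slab between -0.092 and -0.068 m and z of prop_a_center in the frame of slab between 0.0415 and 0.0535 m)) and x of bowl_center in the frame of slab between -0.012 and 0.012 m and y of bowl_center in the frame of slab between -0.012 and 0.012 m and z of bowl_center in the frame of slab between 0.03 and 0.042 m and angle between each of bowl_center, bat_center, beaker_center's own z axis and vertical below 0.08 rad and x of bat_center in the frame of slab between -0.012 and 0.012 m and y of bat_center in the frame of slab between -0.012 and 0.012 m and z of bat_center in the frame of slab between 0.083 and 0.095 m and angle between the x axis of bat_center and the y axis of slab, either way round below 0.14 rad and horizontal distance between beaker_center and bat_center below 0.015 m and z of beaker_center in the frame of slab between 0.127 and 0.139 m and linear speed of each of bowl, prop_a, prop_b, bat, beaker below 0.02 m/s); the robot touches nothing.
It fails at once if the stub prop is moved by more than 20 mm (distance of stub_prop_center from where it was at the start of the episode above 0.02 m).
It fails at once if the mug is moved by more than 20 mm (distance of mug_center from where it was at the start of the episode above 0.02 m).
It fails at once if the brush pot is moved by more than 20 mm (distance of brush_pot_center from where it was at the start of the episode above 0.02 m).
It fails at once if the bowl is dropped (falls free, from more than about 18 mm) (linear speed of bowl above 0.6 m/s and contact force between the fingers and bowl below 0.05 N).
It fails at once if the beaker is dropped (falls free, from more than about 18 mm) (linear speed of beaker above 0.6 m/s and contact force between the fingers and beaker below 0.05 N).
It also fails if it takes over 144 s, if anything falls off the work surface, if the arm or the gripper's body presses on something with over 40 N, if the wrist force passes 120 N, or if a joint passes its speed limit or range.

## Working session

There is one attempt and no reset: what is moved stays moved. The work goes in short steps, each a Python script; the robot and the scene stay as the last script left them, time stands still between calls to the robot, and variables do not carry over. Pictures are saved under pics/ and viewed, at most 14 in all, crops included, and the job is handed in when it is done.

```bash
mkdir -p pics; ls; python3 - <<'E'
from bench import ctrl
import cv2,numpy as np
for n in ("top","scene"):
    p,d=ctrl.grab_frame(n); cv2.imwrite(f"pics/{n}0.png",p[...,::-1]); np.save(f"{n}0.npy",d)
    c=ctrl.calibration(n); print(n,c)
    for k in ["slab","bowl_center","beaker_center","prop_a_center","bat_center"]:
        for r in ctrl.trace(k,n): print(k,round(r["conf"],2),r["extent"])
print(ctrl.calibration("wrist"),ctrl.sense())
E
```

```text
pics
top {'fx': 439.54505794242345, 'fy': 439.54505794242345, 'cx': 316.9822106364733, 'cy': 205.44590776388796, 'camera_from_world': array([[-2.50177157e-02, -9.99494704e-01, -1.96074128e-02,
         7.01607394e+01],
       [-9.99008696e-01,  2.57183353e-02, -3.63344430e-02,
         5.77334992e+02],
       [ 3.68203534e-02,  1.86789711e-02, -9.99147315e-01,
         1.10385245e+03],
       [ 0.00000000e+00,  0.00000000e+00,  0.00000000e+00,
         1.00000000e+00]])}
slab 0.79 [358.0, 201.0, 103.3, 70.1]
bowl_center 0.61 [251.9, 195.8, 25.7, 24.9]
beaker_center 0.9 [251.5, 249.3, 24.0, 22.4]
beaker_center 0.71 [358.5, 200.7, 100.8, 70.4]
prop_a_center 0.78 [214.1, 194.6, 23.1, 17.9]
prop_a_center 0.17 [357.0, 199.5, 105.6, 72.4]
bat_center 0.64 [295.4, 193.2, 29.3, 88.5]
scene {'fx': 469.2369133028171, 'fy': 469.2369133028171, 'cx': 307.38060708660714, 'cy': 197.65431944367532, 'camera_from_world': array([[ 5.70406607e-01,  8.21360297e-01,  1.88829655e-03,
        -3.98872397e+02],
       [ 6.45811931e-01, -4.47071403e-01, -6.18913653e-01,
        -3.21241965e+02],
       [-5.075
[... 846 characters left out ...]
.6, 'joint_pos': array([-1.45430299e+00,  2.90737015e-01, -1.53447247e-01,  1.12666521e+00,
        1.04667758e-05,  1.43148721e+00]), 'qd': array([-9.78500974e-04,  7.57499766e-04,  3.78465274e-04,  5.85024449e-04,
        7.36824025e-05,  1.02790706e-03]), 'joint_torque': array([-3.43953274e-03, -5.36804259e+01,  3.31534839e+01,  2.16007691e-03,
       -3.78164023e-04, -6.08793187e-06]), 'eef_pos': array([ 132.83712352, -507.90343362,  253.26820099]), 'ee_rot': array([-3.11587885e+00, -4.00712171e-01, -1.73921216e-05]), 'wrist_force': array([ 0.18218853, -0.16499353, -0.08192684]), 'torque': array([-0.00719229, -0.03543898,  0.00271229]), 'gripper_force': 0.0, 'opening': 85.20826307562558}
```

```bash
python3 - <<'E'
import cv2
a=cv2.imread("pics/top0.png")[130:320,170:490]; cv2.imwrite("pics/top0c.png",cv2.resize(a,None,fx=2.5,fy=2.5,interpolation=cv2.INTER_CUBIC))
E
```

```text
(no output)
```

View pics/top0c.png

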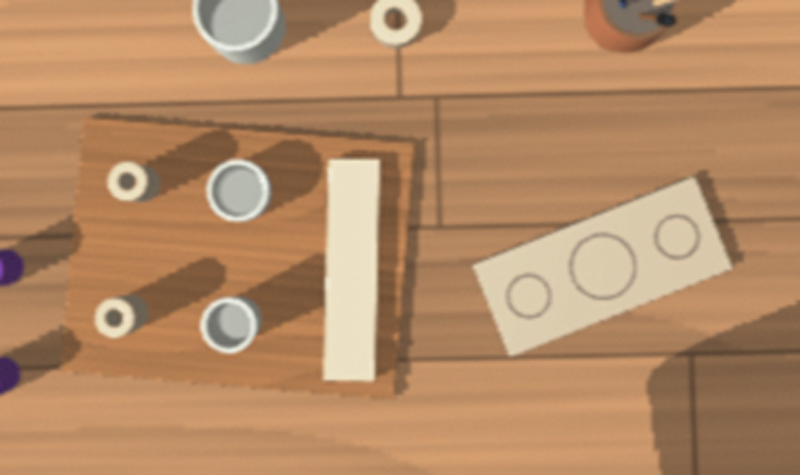

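View pics/scene0.png

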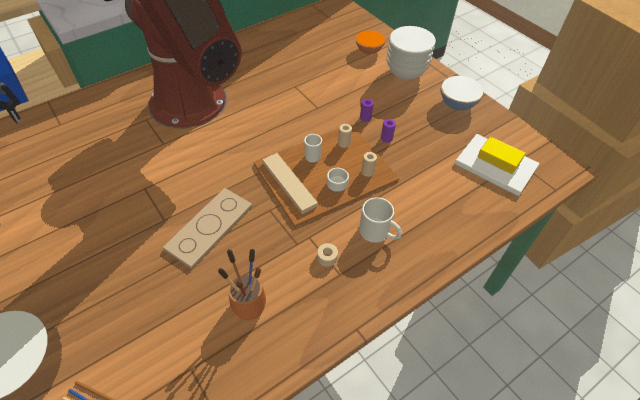

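The top view shows the board on the left with props at px (221,202) and (216,257), bowl (266,206), beaker (262,260) and bat (311,238). The slab rings are at (382,248), (411,236) and (441,225). The purple props are off the board. Next I'll compute positions and check them from the wrist.

```bash
cat > h.py <<'E'
from bench import ctrl
import numpy as np, cv2
from scipy.spatial.transform import Rotation as Rn
def toppt(u,v,z,name="top"):
    c=ctrl.calibration(name); T=np.linalg.inv(c["camera_from_world"])
    d=T[:3,:3]@[(u-c["cx"])/c["fx"],(v-c["cy"])/c["fy"],1]; o=T[:3,3]
    return o+d*(z-o[2])/d[2]
def rot(a):
    "tool down, closing line (tool y) at world angle a, the half turn nearest the present joint-6 middle"
    y=np.array([np.cos(a),np.sin(a),0]); z=np.array([0,0,-1.]); 
    return Rn.from_matrix(np.c_[np.cross(y,z),y,z]).as_rotvec()
def best(pos,a):
    "of the two equal yaws the one with the smaller |q6|"
    c=[(abs(q[5]),rot(b)) for b in (a,a+np.pi) if (q:=ctrl.ik(pos,rot(b))) is not None]
    return min(c,key=lambda t:t[0])[1]
def wpose():
    s=ctrl.sense(); T=np.eye(4); T[:3,:3]=Rn.from_rotvec(s["ee_rot"]).as_matrix(); T[:3,3]=s["eef_pos"]
    return T@ctrl.calibration("wrist")["T_tool_cam"]
def wproj(W,p):
    c=ctrl.calibration("wrist"); q=np.linalg.inv(W)@np.r_[p,1]; x,y,z=q[:3]; r=np.hypot(x,y); t=np.arctan2(r,z)/max(r,1e-9)
    return np.array([c["cx"]+c["fx"]*t*x,c["cy"]+c["fy"]*t*y])
def wpt(W,u,v,z):
    c=ctrl.calibration("wrist"); a=np.array([(u-c["cx"])/c["fx"],(v-c["cy"])/c["fy"]]); r=np.hypot(*a)
    d=W[:3,:3]@np.r_[np.sin(r)*a/max(r,1e-9),np.cos(r)]; o=W[:3,3]
    return o+d*(z-o[2])/d[2]
def circ(W,p,z,R):
    return np.array([wproj(W,[p[0]+R*np.cos(t),p[1]+R*np.sin(t),z]) for t in np.linspace(0,2*np.pi,40)])
E
python3 - <<'E'
from h import *
P={"pf":(220.8,202.4,77),"pn":(216,257.2,77),"bowl":(265.6,206,54),"beaker":(262,260,82),"bat":(310.8,238,30),
"s0":(411.2,236.4,15),"s+":(381.6,248.4,15),"s-":(440.8,224.8,15)}
X={k:toppt(*v) for k,v in P.items()}
for k,v in X.items(): print(k,v.round(1))
R={"pf":19,"pn":19,"bowl":30,"beaker":26,"bat":20,"s0":33.5,"s+":22.5,"s-":22.5}
def look(c,tag,keys):
    pos=np.array([c[0],c[1],280]); 
    for cand in (0,np.pi/2,np.pi,-np.pi/2):
        pass
    r=best(pos,np.arctan2(c[1],c[0])+np.pi/2); ctrl.reach(pos,r); ctrl.sleep(.2)
    W=wpose(); p,d=ctrl.grab_frame("wrist"); np.savez(f"{tag}.npz",W=W,p=p,d=d); o=p[...,::-1].copy()
    for k in keys: cv2.polylines(o,[circ(W,X[k],P[k][2],R[k]).round().astype(int)],True,(0,0,255),1)
    cv2.imwrite(f"pics/{tag}.png",o)
look(X["s0"],"wslab",["s0","s+","s-"])
look((X["pf"]+X["pn"]+X["bowl"]+X["beaker"])/4+[-20,-20,0],"wboard",["pf","pn","bowl","beaker","bat"])
print(ctrl.sense()["time_s"],ctrl.sense()["joint_pos"].round(2))
E
```

```text
pf [589.7 284.7  77. ]
pn [459.1 298.4  77. ]
bowl [579.2 180.3  54. ]
beaker [450.3 187.7  82. ]
bat [497.6  72.5  30. ]
s0 [ 494.9 -179.2   15. ]
s+ [ 466.7 -104.2   15. ]
s- [ 522.2 -254.1   15. ]
4.3583 [ 0.28  0.32 -0.05  1.21 -0.   -0.13]
```

View pics/wslab.png

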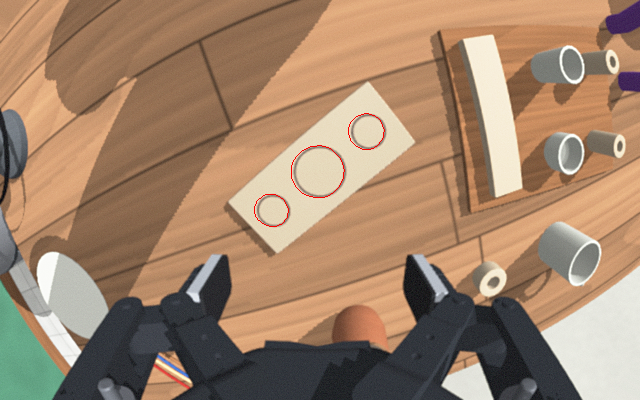

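View pics/wboard.png

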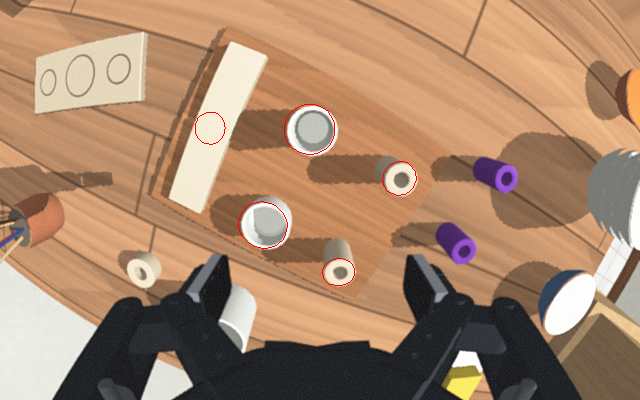

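Ring overlays on the slab fit to about 1 px. On the board the bowl, beaker and props fit to 2–3 px, but the bat overlay at (210,128) looks a few px off, so I'll refine the bat from its region.

```bash
python3 - <<'E'
from h import *
def rect(m,f):
    ct=max(cv2.findContours(m.astype(np.uint8),0,1)[0],key=cv2.contourArea)[:,0]
    q=np.array([f(u,v)[:2] for u,v in ct],np.float32); (c,s,a)=cv2.minAreaRect(q); print(np.round(c,1),np.round(s,1),round(a,1))
r=ctrl.trace("bat_center","wrist"); W=np.load("wboard.npz")["W"]
for t in r: print("wrist bat",round(t["conf"],2),t["extent"]); rect(t["region"],lambda u,v:wpt(W,u,v,30))
for n in ("bowl_center","beaker_center","prop_a_center"):
    for t in ctrl.trace(n,"wrist"):
        print(n,round(t["conf"],2),t["extent"])
p,d=ctrl.grab_frame("top")
for t in ctrl.trace("bat_center","top")[:1]: print("top bat",t["conf"]); rect(t["region"],lambda u,v:toppt(u,v,30))
for t in ctrl.trace("slab","top")[:1]: print("top slab",t["conf"]); rect(t["region"],lambda u,v:toppt(u,v,15))
# bright-pixel segmentation of bat in the stored pictures
z=np.load("wboard.npz"); 
for nm,im,f,box in (("w",z["p"],lambda u,v:wpt(W,u,v,30),(150,30,280,225)),("t",cv2.imread("pics/top0.png")[...,::-1],lambda u,v:toppt(u,v,30),(296,190,325,285))):
    m=np.zeros(im.shape[:2],np.uint8); x0,y0,x1,y1=box; s=im[y0:y1,x0:x1].astype(int); m[y0:y1,x0:x1]=(s[...,0]>200)&(s[...,2]>160)&(s[...,0]-s[...,2]<70); print(nm); rect(m,f)
    # circle rims from wrist
E
```

```text
wrist bat 0.77 [169.1, 40.3, 99.9, 175.5]
[498.9  77.1] [ 54.6 220.5] 87.1
bowl_center 0.66 [240.0, 199.6, 53.3, 47.0]
prop_a_center 0.58 [322.8, 237.0, 36.2, 47.7]
top bat 0.83
[499.3  75.2] [ 50.1 216.9] 87.3
top slab 0.81
[ 495.7 -176.3] [103.9 241.3] 20.4
w
[498.4  77.1] [ 52.4 218.8] 87.4
t
[499.2  74.6] [ 49.2 217.1] 87.4
```

```bash
cat >> h.py <<'E'
S0=np.array([495.2,-178.6]); YAW=0.355
def slab(x,y): return S0+Rn.from_euler('z',YAW).as_matrix()[:2,:2]@[x,y]
def pick(xy,a,ztcp,pre=85):
    ctrl.grip(pre); r=best([*xy,ztcp+100],a); ctrl.reach([*xy,ztcp+100],r)
    ctrl.line_to([*xy,ztcp],150); ctrl.grip(0)
    s=ctrl.sense(); print("grip",round(s["opening"],1),round(s["gripper_force"],1),s["wrist_force"].round(1))
    ctrl.line_to([*xy,260],250); print("held",round(ctrl.sense()["opening"],1),ctrl.sense()["wrist_force"].round(1))
def place(xy,a,ztcp,opening,up=120):
    r=best([*xy,260],a); ctrl.reach([*xy,260],r); ctrl.line_to([*xy,ztcp+6],150); ctrl.sleep(.3)
    f0=ctrl.sense()["wrist_force"][2]
    for dz in np.arange(4,-5,-1.):
        ctrl.line_to([*xy,ztcp+dz],20); f=ctrl.sense()["wrist_force"][2]-f0
        if f>3: break
    print("touch",dz,round(f,1)); ctrl.grip(opening); ctrl.sleep(.2)
    ctrl.line_to([*xy,ztcp+up],150); print("t",round(ctrl.sense()["time_s"],1))
E
python3 - <<'E'
from h import *
pick((579.5,180.5),0,12+28)
place(slab(0,0),YAW,15+28,80)
E
```

```text
grip 59.0 63.8 [-1.9 -1.2  8.9]
held 58.8 [ 0.3  1.2 -2.3]
touch 1.0 9.3
t 14.5
```

```bash
python3 - <<'E'
from h import *
pick((589.7,284.7),0,12+46,70)
place(slab(0,-80),YAW,15+46,65)
pick((459.1,298.4),0,12+46,70)
place(slab(0,80),YAW,15+46,65)
c=slab(0,0); p=[c[0],c[1],280]; ctrl.reach(p,best(p,np.arctan2(c[1],c[0])+np.pi/2)); ctrl.sleep(.2)
W=wpose(); im,d=ctrl.grab_frame("wrist"); o=im[...,::-1].copy()
for q,z,R in ((slab(0,0),57,30),(slab(0,80),80,19),(slab(0,-80),80,19)): cv2.polylines(o,[circ(W,q,z,R).round().astype(int)],True,(0,0,255),1)
cv2.imwrite("pics/w2.png",cv2.resize(o[50:300,180:480],None,fx=2.4,fy=2.4)); print(ctrl.sense()["time_s"])
E
```

```text
grip 35.9 59.6 [-1.1 -1.   6. ]
held 36.0 [ 0.4  0.7 -1.9]
touch 1.0 3.4
t 24.9
grip 37.5 59.3 [-1.6 -1.8  6.4]
held 37.4 [-0.4 -0.2 -1.7]
touch 1.0 4.8
t 35.2
36.425
```

View pics/w2.png

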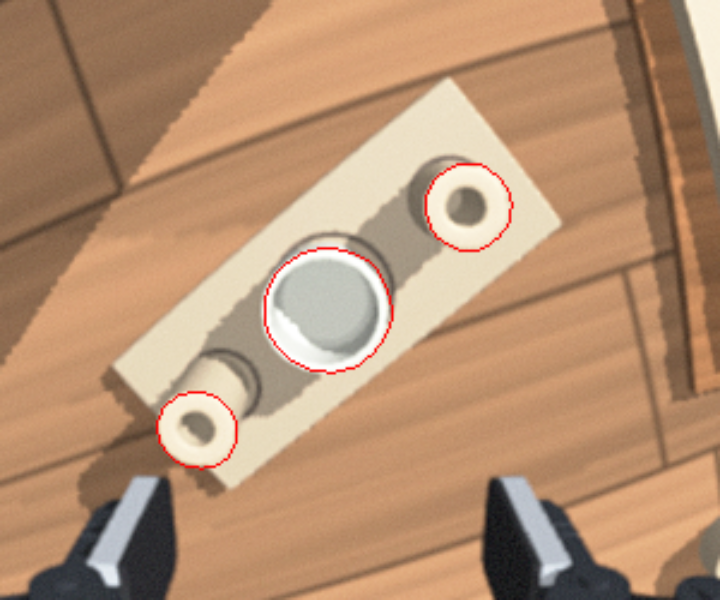

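Bowl and both props sit within a few px of their predicted rims, on the marks. Next the bat, then the beaker.

```bash
python3 - <<'E'
from h import *
pick((498.8,76),np.radians(87.4),34,64)
s=ctrl.sense(); W=wpose(); im,d=ctrl.grab_frame("wrist"); cv2.imwrite("pics/w3.png",im[...,::-1]); print(s["time_s"],s["torque"].round(2))
E
```

```text
grip 48.4 62.6 [-1.6 -2.1  6.5]
held 48.3 [ 0.   0.7 -5.1]
39.9083 [-0.06 -0.01 -0.  ]
```

View pics/w3.png

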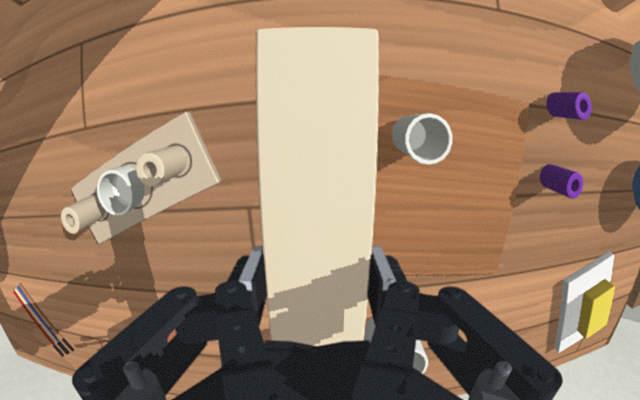

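```bash
python3 - <<'E'
from h import *
W=wpose(); T=ctrl.sense()["eef_pos"]; p=wpt(W,318,29,256); print("end dist",np.linalg.norm(p[:2]-T[:2]))
place(slab(0,0),YAW,15+65+22,64)
c=slab(0,0); p=[c[0],c[1],300]; ctrl.reach(p,best(p,np.arctan2(c[1],c[0])+np.pi/2)); ctrl.sleep(.2)
W=wpose(); im,d=ctrl.grab_frame("wrist"); o=im[...,::-1].copy()
q=np.array([wproj(W,[*slab(x,y),98]) for x,y in ((25,110),(25,-110),(-25,-110),(-25,110))]).round().astype(int)
cv2.polylines(o,[q],True,(0,0,255),1); cv2.imwrite("pics/w4.png",o)
E
```

```text
end dist 108.30023471559412
touch 1.0 7.4
t 44.9
```

View pics/w4.png

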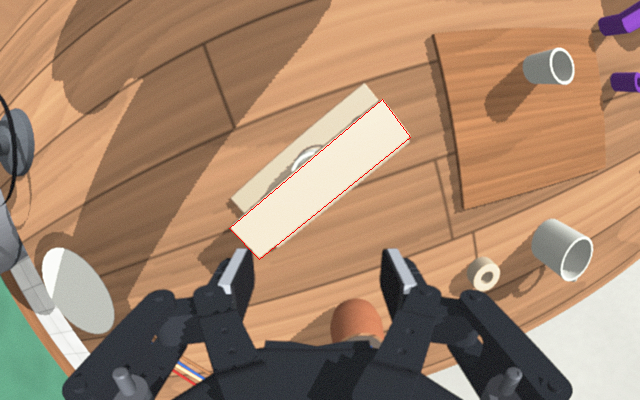

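The bat outline matches the prediction to about 1 px (corners (383,100) to (261,258)). The beaker is next.

```bash
python3 - <<'E'
from h import *
pick((451,187.5),0,12+45,80)
place(slab(0,0),YAW,98+45,72)
c=slab(0,0); p=[c[0]-130,c[1]+60,330]; ctrl.reach(p,best(p,np.arctan2(c[1],c[0])+np.pi/2)); ctrl.sleep(.3)
W=wpose(); im,d=ctrl.grab_frame("wrist"); o=im[...,::-1].copy()
q=np.array([wproj(W,[*slab(x,y),98]) for x,y in ((25,110),(25,-110),(-25,-110),(-25,110))]).round().astype(int)
cv2.polylines(o,[q],True,(0,0,255),1); cv2.polylines(o,[circ(W,c,168,26).round().astype(int)],True,(0,0,255),1); cv2.imwrite("pics/w5.png",o)
E
```

```text
grip 50.0 60.1 [-0.9 -0.   9.7]
held 49.8 [ 0.   0.3 -1.1]
touch 1.0 4.9
t 55.4
```

View pics/w5.png

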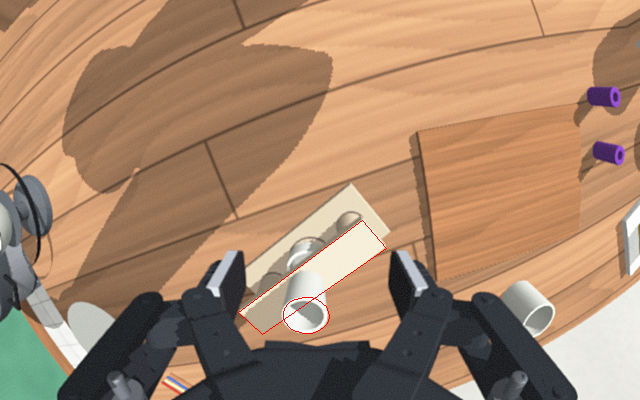

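The beaker stands upright at the middle of the bat, with its rim at (306,315) on the prediction, and everything else is in place. Handing in.

```bash
python3 -c "
from bench import ctrl
print(ctrl.hand_in())"
```

```text
the job is handed in; nothing more can be done
None
```

I built the two-tier setting and handed it in after about 56 s of robot time; the last wrist-camera pictures showed every piece within a few millimetres of its target, but the hand-in returned no verdict.

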